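Slide in the waste tray and sweep the offcuts off the board

ROBOT

A 6-joint arm with a two-finger parallel gripper is mounted at the origin on a cart in front of the work surface, level with it; the furniture and walls round the work are solid. World frame = base frame: x ahead of the robot, y to its left, z up, the work surface at z = 0. Lengths are in m, angles in rad, forces in N, time in s.
With the tool pointing down it reaches from about 0.425 to 0.95 m from the base axis. Payload 14.7 kg.
Tool frame: the origin (TCP) lies midway between the tips of the shut fingers; the grasp point (between the pads) lies grip_depth behind it (grip_depth is the distance from the TCP to the grasp point, in m); z points along the fingers, x is the direction in which the jaws open and shut, and the axes are right-handed (so a half turn about z gives the same grasp; the last joint's range is limited). The gripper opens to 85 mm and grips with 20 to 120 N. Pads are 22 mm wide; open, the fingers measure 114 mm over their backs; the gripper's body (76 mm by 85 mm) begins 54 mm behind the grasp point. The pads swing forward as they close: fully open they stand 13 mm farther back than shut.
Start: joints at [1.1, 0.48, 1.596, -0, 1.065, -0.047], TCP at [0.267, 0.593, 0.191] pointing down, gripper open.
Joint ranges: [-2.75, 2.75], [-0.82, 2.05], [0.23, 2.67], [-1.56, 4.7], [0.09, 2.69], [-2.92, 2.92]. Speed limits (rad/s): [1.89, 1.89, 2.39, 3.01, 3.01, 3.01].

INTERFACE

Orientations are given as [roll, pitch, yaw] about the fixed x, y, z axes, in that order (R = Rz(yaw) Ry(pitch) Rx(roll)).
In Python, from rig import * gives the robot as it stands.
- The arm moves only by the tool play_rows, never from a script. Its argument "rows" is one flat list of numbers, 7 for each row, row after row: the turn, a rotation vector about the world's x, y, z in degrees, then the shift along the world's x, y, z in m, then the gripper's target within -1 to 1 (shut at 1, half-way at 0, fully open at -1). In form: [ax, ay, az, tx, ty, tz, claw, ax, ay, az, tx, ty, tz, claw, ...]. A call has 1 to 5 rows; each row shifts and turns the commanded pose from where the row before left it; what a row does not reach is not made up. A row lasts 1/10 s, in which the tool goes at most 50 mm and 8.59 degrees, less where a joint would pass 70% of its speed; a pose out of reach is approached as far as the arm can. A call with a gripper value outside its range is refused whole. The fingers move at their own pace and stop on an object; "squeeze" is the grip in N (left out, the last holds). Time passes only in rows, so rows that do not move let the fingers close. It gives the time, the measured TCP pose, the force and the opening at its end, in the units of the state.
- read_state(): the state, without advancing time (a new reading comes with each control period).
- read_camera(name): name is "scene" or "top" or "wrist"; returns the picture (384x512x3 uint8, red, green, blue); there is no depth.
- calibration(name): a dict with "K" (3x3 intrinsics, pixels), "cam_to_world" (4x4, takes a point from camera to world coordinates). Camera axes: x right, y up, looking along -z (the intrinsics and any distortion apply to the point x, -y, -z); pixel columns grow to the right and rows downward; lengths in m; the calibration is good to about 2 mm. A picture is of the moment at which its call begins: read the wrist's pose just before it. calibration takes no time and is no camera call; for the wrist camera it gives the pose at the moment of the call.
- finish_job(): hands the job in, once; it reports no verdict.
Trained networks look in the newest picture that a camera, given by its name, has taken for a name from the list of things; names that differ only in an ending like _2 or _b are one class to them, and where a whole thing is asked for, a point or a joint stands for the part that bears it (a point fixed in the world has none). Each returns a list of dicts, best first, with "confidence" (0 to 1); they miss things now and then, are a little off and sometimes report something else, mostly with a low value. They report only what shows in the picture. A call takes as long as a camera call. They do not tell look-alikes from the thing itself.
- recognise(target, camera): "at" ([x, y, z] in m, in world coordinates, good to about 4 mm: the middle of the surface that is visible of it).
The state is a dict: "clock": time; "q": joint angles; "qvel": joint speeds; "joint_efforts": joint torques, N m; "position": TCP position; "eef_rot": TCP orientation; "force": force on the tool from outside, world axes, zero at the start; "wrist_torque": the same for the moment, N m; "opening": finger opening in m.
Only numpy, scipy, OpenCV 4.12 (cv2) and the standard library are available. Lean on these libraries where they do the work, as an engineer would, in place of code of your own. Each camera call takes 0.05 s, during which the arm holds its last target.

TASK

Slide the steel waste tray into its rails from their open end, fully home against the stop under the edge of the raised cutting board. Then push the three vegetable offcuts along the board and off its open edge so that all of them drop into the tray; push them, do not pick them up. Leave the tray home, and do not knock the salt shaker, spice jar or tin about.

Things in the scene. Friction and masses are not known exactly. Their poses are not given: they have to be found in the camera images.
- prep_station: Raised wooden cutting board with a tray bay, fixed to the worktop. Origin at worktop height, below the middle of the board's open edge; y points the way the tray slides in (from rails towards board), x across. Board from y 0 to 250 mm, 188 wide, 18 thick, top face 80 mm up. Lips 10 wide, 25 high along both sides and the far end leave 168 mm clear in x and y 0 to 240.
- board_edge (a point): Middle of the board's open edge (no lip), on its top face; axes as prep_station. Offcuts pushed past it towards -y fall into the tray if that is home: the tray's mouth then reaches from under the edge to y -124 mm, its tab stands at y -128 to -118.
- rail_mouth (a point): Middle of the rails' open end, on the worktop; axes as prep_station. Two aluminium rails, 14 mm high, run 160 mm from here in +y. Inner walls at x +-99.5 mm; lips 10 to 14 mm up reach in to x +-91.5, so the tray cannot be put in from above. Flared walls without lips widen to x +-115 at y -32 mm.
- tray_home (a point): Where the tray's origin lies when it is fully home, its end wall against the stop panel under the board; axes as prep_station, 53 mm before the board's open edge. The board overhangs the tray by 22 mm there.
- tray: Loose open steel waste tray, 0.4 to 0.65 kg, on the worktop before the rails' open end. Origin under its centre; x across, y lengthwise (points as prep_station's y when home; starts within 0.25 rad of that). 178 x 150 mm (x, y), walls 4, rim 58 high. Runners 6 mm high along both sides make it 194 wide at the bottom: 2.5 mm play each side in the rails.
- tray_tab (a point): Middle of the top of the tray's grip tab, on the end wall away from the board; axes as tray. The tab is 70 mm wide in x, 10 thick in y, and reaches from 48 to 92 mm above the worktop (34 mm above the rim); pinch it from above across its thickness, or push it.
- broccoli_stalk: Loose pale green broccoli stalk with two branch stubs, 70 x 66 x 36 mm, about 60 g, lying on the board. Origin at the middle of the stalk, about 18 mm above the board, x along the stalk.
- carrot_top: Loose orange carrot end, a blunt cone with three green leaf stubs, 72 mm long, 38 mm thick, about 60 g, lying on the board. Origin near its middle on its axis, about 18 mm above the board, x along it.
- melon_rind: Loose curved piece of melon rind, dark green outside and pale inside, standing on its edge on the board, 75 mm long, 35 mm deep, 34 mm high, 55 to 115 g. Origin at mid height near its middle.
- salt: Bystander: salt shaker, 44 mm wide, 90 mm high, behind the board; origin under its centre.
- spice_jar: Bystander: small glass spice jar with a black cap, 44 mm wide, 96 mm high, on the right; origin under its centre.
- tin: Bystander: closed food tin with a red and white label, 57 mm wide, 72 mm high, beyond the board's far end on the left; origin under its centre.
Things that resemble listed ones, but are neither listed nor needed, are in the scene too. Leave any blue look-alike of the carrot_top alone.

How it is judged:
On the way, in this order (a step that is already met when the one before it is completed fails the run):
1. the tray is home in the rails (y of tray in the frame of prep_station between -0.062 and -0.045 m and x of tray in the frame of prep_station between -0.006 and 0.006 m and z of tray in the frame of prep_station below 0.005 m and angle between the y axis of tray and the y axis of prep_station, either way round below 0.05 rad), for 0.2 s.
2. all three offcuts are in the tray (x of broccoli_stalk in the frame of tray between -0.085 and 0.085 m and y of broccoli_stalk in the frame of tray between -0.072 and 0.072 m and z of broccoli_stalk in the frame of tray between 0 and 0.08 m and x of carrot_top in the frame of tray between -0.085 and 0.085 m and y of carrot_top in the frame of tray between -0.072 and 0.072 m and z of carrot_top in the frame of tray between 0 and 0.08 m and x of melon_rind in the frame of tray between -0.085 and 0.085 m and y of melon_rind in the frame of tray between -0.072 and 0.072 m and z of melon_rind in the frame of tray between 0 and 0.08 m), for 0.2 s.
At the end, for the whole second after the job is handed in: The tray stands down in the rails within 9 mm of its stop, and the middles of all three offcuts lie inside the tray's walls, below the level of the board's top face (under 80 mm over the tray's underside; lying on one another is fine), everything at rest and released (all of step 1 and all of step 2 and linear speed of each of broccoli_stalk, carrot_top, melon_rind, tray below 0.03 m/s); the robot touches nothing.
It fails at once if an offcut was picked up (its middle more than 70 mm above the board's top face) (height (world z) of any of broccoli_stalk, carrot_top, melon_rind above 0.15 m).
It fails at once if the salt shaker was knocked about (moved more than 30 mm) (distance of salt from where it was at the start of the episode above 0.03 m).
It fails at once if the spice jar was knocked about (moved more than 30 mm) (distance of spice_jar from where it was at the start of the episode above 0.03 m).
It fails at once if the tin was knocked about (moved more than 30 mm) (distance of tin from where it was at the start of the episode above 0.03 m).
It also fails if it takes over 72 s, if anything falls off the work surface, if the arm or the gripper's body presses on something with over 40 N, if the wrist force passes 120 N, or if a joint passes its speed limit or range.

## Working session

There is one attempt and no reset: what is moved stays moved. The work goes in short steps, Python scripts to look and compute and a tool call to move; the robot and the scene stay as the last step left them, time stands still between calls to the robot, and variables do not carry over. Pictures are saved under pics/ and viewed, and the job is handed in when it is done.

Besides the shell and the picture viewer there is one more tool, called after "Call:" in YAML: its name, and indented under it one key for each argument. play_rows: Moves the arm, as the interface text tells. Its arguments: {"type":"object","properties":{"rows":{"type":"array"},"squeeze":{"type":"number"}},"required":["rows"]}

```bash
mkdir -p pics; ls; python3 - <<'E'
from rig import *
import cv2,numpy as np
print(read_state())
for c in ["scene","top"]:
    im=read_camera(c); cv2.imwrite(f"pics/{c}0.png",im[:,:,::-1])
    k=calibration(c); print(c,k)
    for n in ["prep_station","tray","tray_tab","broccoli_stalk","carrot_top","melon_rind","salt","spice_jar","tin"]:
        try: r=recognise(n,c)
        except Exception as e: print(n,e); continue
        print(n,[(np.round(d["at"],3).tolist(),round(d["confidence"],2)) for d in r])
E
```

```text
pics
{'clock': 0.0, 'q': array([ 1.10037101e+00,  4.80855472e-01,  1.59688021e+00,  1.09202002e-05,
        1.06514179e+00, -4.66498121e-02]), 'qvel': array([ 0.00058396, -0.00019312, -0.000826  , -0.00052068, -0.00107342,
       -0.00066823]), 'joint_efforts': array([ 3.36049598e-03, -9.50627518e+01, -4.30194032e+01,  4.22756948e-04,
        1.16189409e-02, -1.09556147e-04]), 'position': array([0.26706929, 0.59206582, 0.19075475]), 'eef_rot': array([-3.14152320e+00,  1.28297987e-03,  1.14701557e+00]), 'force': array([-0.61924264, -0.02967422,  0.24266153]), 'wrist_torque': array([ 0.01058868,  0.01323246, -0.01372757]), 'opening': 0.0852781419955399}
scene {'K': array([[450.64419145,   0.        , 251.7484998 ],
       [  0.        , 450.64419145, 191.92743958],
       [  0.        ,   0.        ,   1.        ]]), 'cam_to_world': array([[ 0.64592563,  0.43138438, -0.6298314 , -0.73582721],
       [-0.76321643,  0.34680502, -0.54518524, -1.14722171],
       [-0.0167557 ,  0.8328468 ,  0.5532499 ,  1.23926246],
       [ 0.        ,  0.        ,  0.        ,  1.        ]])}
prep_statio
[... 519 characters left out ...]
       ,   0.        ,   1.        ]]), 'cam_to_world': array([[-0.00898424,  0.99125817, -0.13163029,  0.33945761],
       [-0.99864775, -0.01563506, -0.04958046, -0.06886696],
       [-0.05120508,  0.13100685,  0.9900582 ,  1.86020616],
       [ 0.        ,  0.        ,  0.        ,  1.        ]])}
prep_station [([0.49, 0.228, 0.078], 0.92)]
tray [([0.52, -0.197, 0.012], 0.91)]
tray_tab [([0.523, -0.202, 0.004], 0.88), ([0.492, 0.23, 0.078], 0.73)]
broccoli_stalk [([0.45, 0.155, 0.113], 0.73)]
carrot_top [([0.448, 0.432, 0.03], 0.64), ([0.53, 0.186, 0.112], 0.51)]
melon_rind []
salt [([0.708, 0.263, 0.073], 0.64)]
spice_jar [([0.515, -0.532, 0.101], 0.5)]
tin [([0.494, 0.55, 0.068], 0.77)]
```

View pics/top0.png

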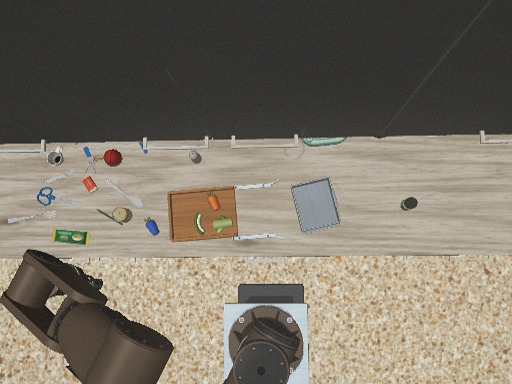

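View pics/scene0.png

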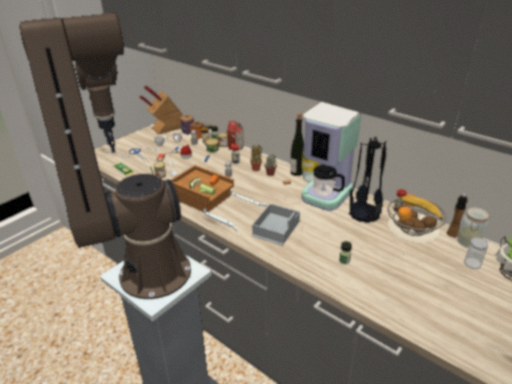

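```bash
python3 - <<'E'
import cv2
im=cv2.imread("pics/top0.png")
cv2.imwrite("pics/topcrop.png",cv2.resize(im[170:250,150:350],None,fx=4,fy=4,interpolation=cv2.INTER_CUBIC))
im=cv2.imread("pics/scene0.png")
cv2.imwrite("pics/scenecrop.png",cv2.resize(im[150:250,160:310],None,fx=5,fy=5,interpolation=cv2.INTER_CUBIC))
E
```

```text
(no output)
```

View pics/topcrop.png

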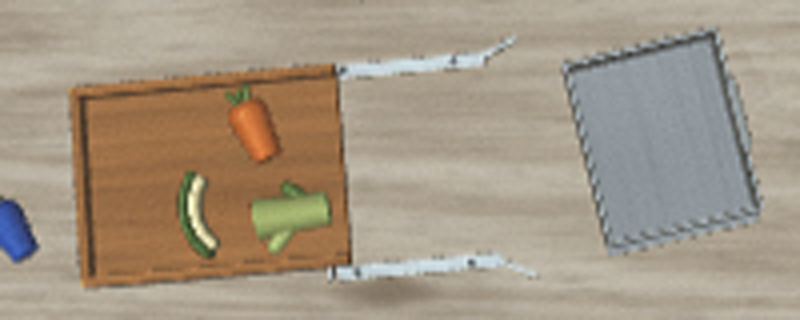

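View pics/scenecrop.png

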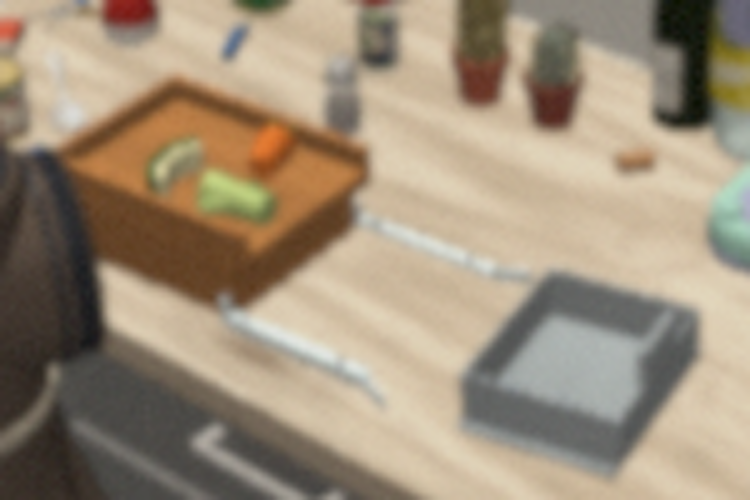

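```bash
cat > h.py <<'E'
from rig import *
import cv2,numpy as np
def ray(c,k,uv,z):
    K=k["K"];T=k["cam_to_world"]
    d=np.array([(uv[0]-K[0,2])/K[0,0],-(uv[1]-K[1,2])/K[1,1],-1.]);d=T[:3,:3]@d;o=T[:3,3]
    return o+d*(z-o[2])/d[2]
def proj(k,p):
    T=k["cam_to_world"];q=T[:3,:3].T@(np.asarray(p)-T[:3,3]);K=k["K"]
    return np.array([K[0,0]*q[0]/-q[2]+K[0,2],K[1,1]*-q[1]/-q[2]+K[1,2]])
def fit(loc,w):
    loc=np.array(loc,float)[:,:2];w=np.array(w)[:,:2];a=loc-loc.mean(0);b=w-w.mean(0)
    th=np.arctan2((a[:,0]*b[:,1]-a[:,1]*b[:,0]).sum(),(a*b).sum())
    R=np.array([[np.cos(th),-np.sin(th)],[np.sin(th),np.cos(th)]])
    t=w.mean(0)-R@loc.mean(0);return th,t,((R@loc.T).T+t-w)
E
python3 - <<'E'
from h import *
k=calibration("top")
c=lambda u,v:((u+.5)/4-.5+150,(v+.5)/4-.5+170)
# station x: y=+world y => x = ... right handed z up: x axis = world +x
B=[ray("t",k,c(*p),.105) for p in [(70,90),(83,287),(336,65),(351,266)]]
L=[(.094,.25),(-.094,.25),(.094,0),(-.094,0)]
th,t,r=fit(L,B);print("station",th,t,np.round(r,4).tolist())
R=[ray("t",k,c(*p),.058) for p in [(565,65),(715,30),(760,215),(610,252)]]
L=[(.089,.075),(.089,-.075),(-.089,-.075),(-.089,.075)]
th2,t2,r=fit(L,R);print("tray",th2,t2,np.round(r,4).tolist())
Rr=np.array([[np.cos(th),-np.sin(th)],[np.sin(th),np.cos(th)]])
print("tray in st",Rr.T@(t2-t),th2-th)
for n,p in dict(car=(255,130),mel=(195,215),broc=(290,215)).items():
    w=ray("t",k,c(*p),.1)[:2]; print(n,w,Rr.T@(w-t))
for y in [0,-.16,-.053]: print(y, Rr@[0,y]+t)
E
```

```text
station 0.07408868377808336 [0.4937137  0.10145508] [[0.0017, -0.0006], [-0.0021, 0.0006], [0.0006, 0.0003], [-0.0003, -0.0003]]
tray 0.21584810381213998 [ 0.51716238 -0.19582209] [[-0.0019, 0.0021], [-0.001, -0.0018], [0.001, -0.0031], [0.0018, 0.0028]]
tray in st [ 0.00137963 -0.29819733] 0.14175942003405662
car [0.52757937 0.18458758] [0.03992632 0.08039767]
mel [0.4490919  0.24034639] [-0.03421852  0.14181324]
broc [0.44802146 0.15174259] [-0.04184456  0.05353174]
0 [0.4937137  0.10145508]
-0.16 [ 0.50555704 -0.05810599]
-0.053 [0.4976368  0.04860047]
```

```bash
python3 - <<'E'
import rig
print([n for n in dir(rig) if n[0]!='_']); print(getattr(rig,'grip_depth',None), getattr(rig,'GRIP_DEPTH',None))
E
```

```text
['MotionError', 'calibration', 'finish_job', 'grip_depth', 'read_camera', 'read_state', 'recognise']
0.0187 None
```

Call:
play_rows:
  rows: [0, 0, -8, 0.014, -0.045, 0.003, -1, 0, 0, -8, 0.014, -0.045, 0.003, -1, 0, 0, -8, 0.014, -0.045, 0.003, -1, 0, 0, -8, 0.014, -0.045, 0.003, -1, 0, 0, -8, 0.014, -0.045, 0.003, -1]
  squeeze: 40

```text
clock: 1.5
position: [0.3374, 0.3658, 0.2066]
eef_rot: [-3.142, -0.0, 0.444]
force: [0.2, 0.6, -0.6]
opening: 0.0853
```

Call:
play_rows:
  rows: [0, 0, -8, 0.014, -0.045, 0.003, -1, 0, 0, -8, 0.014, -0.045, 0.003, -1, 0, 0, -8, 0.014, -0.045, 0.003, -1, 0, 0, -8, 0.014, -0.045, 0.003, -1, 0, 0, -8, 0.014, -0.045, 0.003, -1]

```text
clock: 2.0
position: [0.4076, 0.1408, 0.2218]
eef_rot: [-3.141, -0.001, -0.255]
force: [0.5, 0.8, -0.0]
opening: 0.0852
```

Call:
play_rows:
  rows: [0, 0, -8, 0.014, -0.045, 0.003, -1, 0, 0, -8, 0.014, -0.045, 0.003, -1, 0, 0, -8, 0.014, -0.045, 0.003, -1, 0, 0, -8, 0.014, -0.045, 0.003, -1, 0, 0, -8, 0.014, -0.045, 0.003, -1]

```text
clock: 2.5
position: [0.4776, -0.0846, 0.2368]
eef_rot: [-3.141, -0.0, -0.953]
force: [1.6, 0.8, -0.2]
opening: 0.0852
```

Call:
play_rows:
  rows: [0, 0, -8, 0.014, -0.035, 0.02, -1, 0, 0, -8, 0.014, -0.035, 0.02, -1, 0, 0, -8, 0.014, -0.03, 0.02, -1, 0, 0, 0, 0, 0, 0, -1]

```text
clock: 2.9
position: [0.5218, -0.1865, 0.2987]
eef_rot: [-3.138, -0.003, -1.374]
force: [0.8, 0.4, 0.1]
opening: 0.0855
```

```bash
python3 - <<'E'
from h import *
s=read_state();print(s["clock"],s["position"],s["eef_rot"],s["q"])
k=calibration("wrist");im=read_camera("wrist");cv2.imwrite("pics/w1.png",im[:,:,::-1]);np.savez("w1.npz",**k);print(k)
for n in ["tray_tab","tray"]:
    for c in ["wrist"]: print(n,[(np.round(d["at"],3).tolist(),round(d["confidence"],2)) for d in recognise(n,c)])
E
```

```text
2.9 [ 0.52180685 -0.18645034  0.29872096] [-3.13788119 -0.00334695 -1.3737329 ] [-3.97370560e-01  2.46750616e-01  1.68142839e+00 -7.42456053e-04
  1.20846450e+00  9.76617577e-01]
{'K': array([[297.99612016,   0.        , 256.2721503 ],
       [  0.        , 297.99612016, 187.96605359],
       [  0.        ,   0.        ,   1.        ]]), 'cam_to_world': array([[ 0.19592993,  0.92896145,  0.31407338,  0.60283778],
       [-0.98061177,  0.18447567,  0.06610052, -0.16929378],
       [ 0.00346594, -0.32093513,  0.94709484,  0.48158077],
       [ 0.        ,  0.        ,  0.        ,  1.        ]])}
tray_tab [([0.531, -0.198, 0.006], 0.87)]
tray [([0.525, -0.199, 0.005], 0.72)]
```

View pics/w1.png

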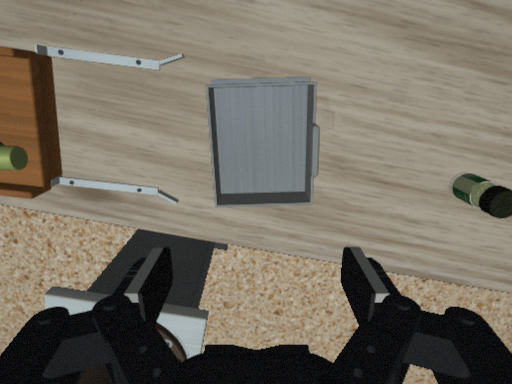

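```bash
python3 - <<'E'
import cv2
im=cv2.imread("pics/w1.png")
cv2.imwrite("pics/w1c.png",cv2.resize(im[65:215,195:335],None,fx=4,fy=4,interpolation=cv2.INTER_CUBIC))
cv2.imwrite("pics/w1d.png",cv2.resize(im[35:215,0:190],None,fx=3.3,fy=3.3,interpolation=cv2.INTER_CUBIC))
E
```

```text
(no output)
```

View pics/w1c.png

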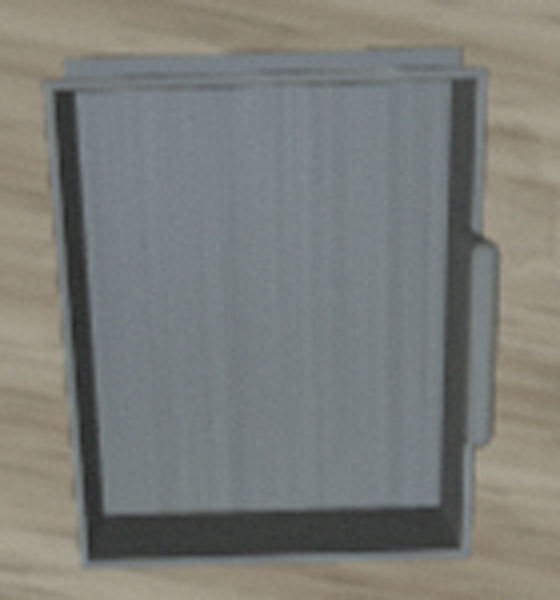

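View pics/w1d.png

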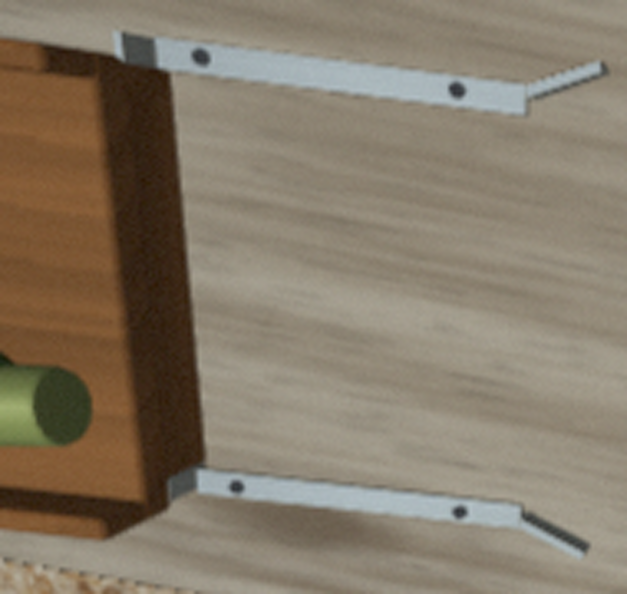

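```bash
python3 - <<'E'
from h import *
k=dict(np.load("w1.npz"))
c=lambda u,v:((u+.5)/4-.5+195,(v+.5)/4-.5+65)
d=lambda u,v:((u+.5)/3.3-.5,(v+.5)/3.3-.5+35)
R=[ray("t",k,c(*p),.058) for p in [(43,80),(489,70),(467,555),(83,565)]]
L=[(.089,.075),(.089,-.075),(-.089,-.075),(-.089,.075)]
th2,t2,r=fit(L,R);print("tray",th2,t2,np.round(r,4).tolist())
T=[ray("t",k,c(*p),.092) for p in [(472,240),(498,243),(490,445),(466,445)]]
th3,t3,r=fit([(.035,-.065),(.035,-.075),(-.035,-.075),(-.035,-.065)],T);print("tray by tab",th3,t3,np.round(r,4).tolist(),"tab mid",np.mean(T,0))
M=[ray("t",k,d(*p),.014) for p in [(527,116),(520,504),(175,70),(205,470)]]
print(np.round(M,4))
a=M[0]-M[1];print("rail width",np.linalg.norm(a[:2]),"ang",np.arctan2(a[1],a[0]),"mid",(M[0]+M[1])/2)
for i,j in((0,2),(1,3)):
    v=M[j]-M[i];print(np.arctan2(-v[0],v[1]))
B=[ray("t",k,d(*p),.08) for p in [(100,80),(143,500)]];print(B)
E
```

```text
tray 0.22163454002198463 [ 0.52348677 -0.19544871] [[0.0011, 0.0004], [0.0017, 0.0001], [-0.0012, -0.0018], [-0.0016, 0.0013]]
tray by tab 0.22498358869080837 [ 0.52373665 -0.19448868] [[0.0001, 0.0008], [0.0016, -0.0005], [-0.0005, -0.001], [-0.0011, 0.0007]] tab mid [ 0.53935298 -0.26272452  0.092     ]
[[ 0.5987 -0.0276  0.014 ]
 [ 0.4169 -0.0411  0.014 ]
 [ 0.5874  0.1244  0.014 ]
 [ 0.4043  0.1132  0.014 ]]
rail width 0.18235034370514613 ang 0.07419477976092152 mid [ 0.50780793 -0.03432168  0.014     ]
0.07467035976520475
0.08113490213183962
[array([0.58051827, 0.1104952 , 0.08      ]), array([0.4134671 , 0.09949565, 0.08      ])]
```

Call:
play_rows:
  rows: [0, 0, 1.5, 0.006, -0.026, -0.03, -1, 0, 0, 0, 0.006, -0.026, -0.03, -1, 0, 0, 0, 0.005, -0.024, -0.04, -1, 0, 0, 0, 0, 0, -0.04, -1, 0, 0, 0, 0, 0, 0, -1]

```text
clock: 3.55
position: [0.5325, -0.2559, 0.1512]
eef_rot: [3.135, 0.007, -1.339]
force: [-0.3, 0.2, 0.0]
opening: 0.0855
```

```bash
python3 - <<'E'
from h import *
s=read_state();print(s["clock"],s["position"],s["eef_rot"])
k=calibration("wrist");im=read_camera("wrist");cv2.imwrite("pics/w2.png",im[:,:,::-1]);np.savez("w2.npz",**k)
print([(np.round(d["at"],3).tolist(),round(d["confidence"],2)) for d in recognise("tray_tab","wrist")])
print(proj(k,[.5392,-.263,.092]))
E
```

```text
3.55 [ 0.53245819 -0.25586352  0.15124411] [ 3.1345455   0.00653587 -1.33872465]
[([0.532, -0.188, 0.004], 0.73)]
[267.05423838 182.71716663]
```

View pics/w2.png

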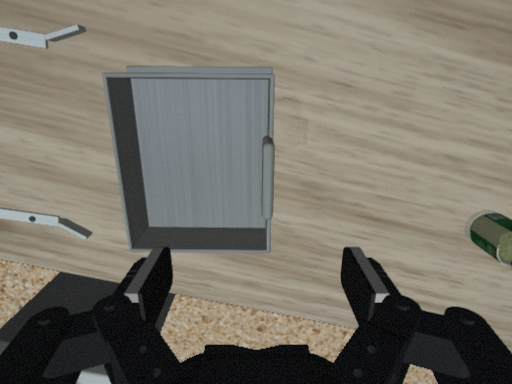

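Call:
play_rows:
  rows: [0, 0, 0, 0, 0, 0, -1, 0, 0, 0, 0, 0, 0, -1]

```text
clock: 3.85
position: [0.5374, -0.2584, 0.1586]
eef_rot: [-3.139, -0.002, -1.339]
force: [-0.6, -0.3, -0.1]
opening: 0.0855
```

```bash
python3 - <<'E'
from h import *
s=read_state();print(s["clock"],s["position"],s["eef_rot"],s["qvel"])
E
```

```text
3.85 [ 0.53742206 -0.25843637  0.15861736] [-3.13922440e+00 -2.06162696e-03 -1.33900455e+00] [-0.00296808  0.00387311  0.00384794  0.0003928  -0.00615418 -0.00023905]
```

Call:
play_rows:
  rows: [0, 0, -0.5, 0.002, -0.005, -0.03, -1, 0, 0, 0, 0, 0, -0.03, -1, 0, 0, 0, 0, 0, -0.03, -1, 0, 0, 0, 0, 0, -0.009, -1, 0, 0, 0, 0, 0, 0, 0.3]

```text
clock: 4.35
position: [0.5381, -0.2632, 0.0575]
eef_rot: [3.141, 0.001, -1.349]
force: [-0.7, 0.4, 0.5]
opening: 0.0731
```

Call:
play_rows:
  rows: [0, 0, 0, 0, 0, 0, 1, 0, 0, 0, 0, 0, 0, 1, 0, 0, 0, 0, 0, 0, 1, 0, 0, 0, 0, 0, 0, 1, 0, 0, 0, 0, 0, 0, 1]
  squeeze: 40

```text
clock: 4.85
position: [0.5385, -0.2636, 0.0578]
eef_rot: [-3.141, -0.0, -1.349]
force: [0.2, -0.1, 0.1]
opening: 0.0002
```

```bash
python3 - <<'E'
from h import *
s=read_state();print(s["clock"],s["position"],s["eef_rot"],s["opening"],s["force"])
k=calibration("wrist");im=read_camera("wrist");cv2.imwrite("pics/w3.png",im[:,:,::-1]);np.savez("w3.npz",**k)
E
```

```text
4.85 [ 0.53850226 -0.26361919  0.05784868] [-3.14109401e+00 -4.37872686e-04 -1.34877852e+00] 0.00020453897740559232 [ 0.20115648 -0.14083084  0.05797948]
```

View pics/w3.png

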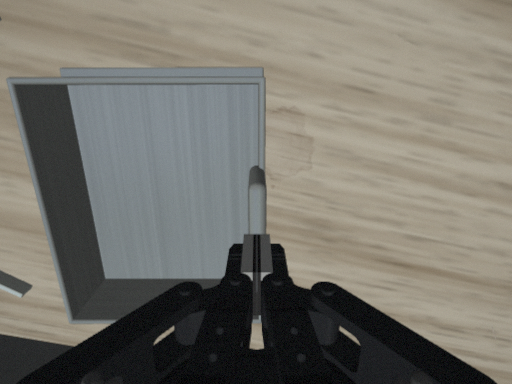

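```bash
python3 - <<'E'
from h import *
k=dict(np.load("w3.npz"));print(k["cam_to_world"])
p=np.array([.5385,-.2636,.0578])
for z in (0,.0187,.034,.06):print(z,proj(k,p+[0,0,z]))
for n in("w1","w2"):
    kk=dict(np.load(n+".npz"));print(kk["cam_to_world"][:3,3])
k2=dict(np.load("w2.npz"));print(ray(0,k2,(268,180),.092), ray(0,k2,(268,140),.092),ray(0,k2,(268,218),.092))
c=[(9,79),(265,79),(70,322)]
print([ray(0,k,q,.058) for q in c], ray(0,k,(257,167),.092))
kt=calibration("top");print([proj(kt,[.5392,-.263,.092]),proj(kt,[.56,-.27,.092])])
read_camera("scene");
cv2.imwrite("pics/s3.png",read_camera("scene")[:,:,::-1]);cv2.imwrite("pics/t3.png",read_camera("top")[:,:,::-1])
E
```

```text
[[ 2.20288166e-01  9.22828429e-01  3.16007617e-01  6.19737237e-01]
 [-9.75434697e-01  2.08233473e-01  7.18746953e-02 -2.44825923e-01]
 [ 5.24648438e-04 -3.24077939e-01  9.46030239e-01  2.40385314e-01]
 [ 0.00000000e+00  0.00000000e+00  0.00000000e+00  1.00000000e+00]]
0 [256.75176009 217.36336574]
0.0187 [256.81442181 230.13924126]
0.034 [256.8755305  242.59847395]
0.06 [257.00775014 269.5562673 ]
[ 0.60283778 -0.16929378  0.48158077]
[ 0.61517416 -0.23716483  0.33317821]
[ 0.54174585 -0.26319341  0.092     ] [ 0.57481621 -0.25491562  0.092     ] [ 0.50733808 -0.27180597  0.092     ]
[array([ 0.59210375, -0.10547813,  0.058     ]), array([ 0.62451536, -0.24898936,  0.058     ]), array([ 0.42181817, -0.14363325,  0.058     ])] [ 0.58136436 -0.25395522  0.092     ]
[array([333.91083754, 197.49797027]), array([335.64349682, 191.89388809])]
```

```bash
python3 - <<'E'
import cv2
im=cv2.imread("pics/w3.png")
a=cv2.resize(im[150:330,200:310],None,fx=5,fy=3.3,interpolation=cv2.INTER_CUBIC)
cv2.imwrite("pics/w3c.png",cv2.resize(im[150:330,200:320],None,fx=3.3,fy=3.3,interpolation=cv2.INTER_CUBIC))
im=cv2.imread("pics/s3.png");cv2.imwrite("pics/s3c.png",cv2.resize(im[150:270,200:350],None,fx=5,fy=5,interpolation=cv2.INTER_CUBIC))
E
```

```text
(no output)
```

View pics/w3c.png

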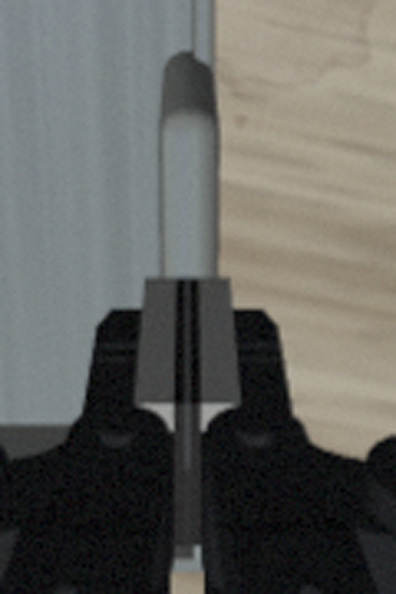

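View pics/s3c.png

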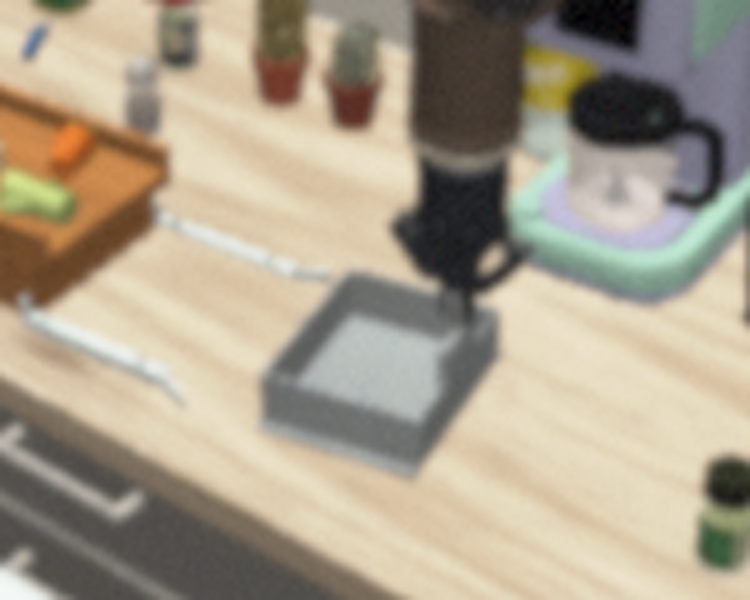

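```bash
python3 - <<'E'
from h import *
k=dict(np.load("w3.npz"))
for p in ([.5495,-.261,.092],[.5495,-.261,.0578],[.5385,-.2636,.0578],[.5745,-.255,.092],[.5495,-.261,.0765]):print(p,proj(k,p))
s=read_state();print(s["position"],s["opening"],s["force"],s["q"])
E
```

```text
[0.5495, -0.261, 0.092] [256.68433027 224.54148247]
[0.5495, -0.261, 0.0578] [256.58905373 201.66312477]
[0.5385, -0.2636, 0.0578] [256.75176009 217.36336574]
[0.5745, -0.255, 0.092] [256.04409391 179.86700566]
[0.5495, -0.261, 0.0765] [256.63686737 213.14441642]
[ 0.53825503 -0.26352887  0.05741224] -3.8028425431867336e-05 [-0.09274889 -0.70359135  0.05015432] [-5.05868132e-01  5.71412476e-01  1.83089438e+00 -8.39278739e-06
  7.39300053e-01  8.42994777e-01]
```

View pics/t3.png

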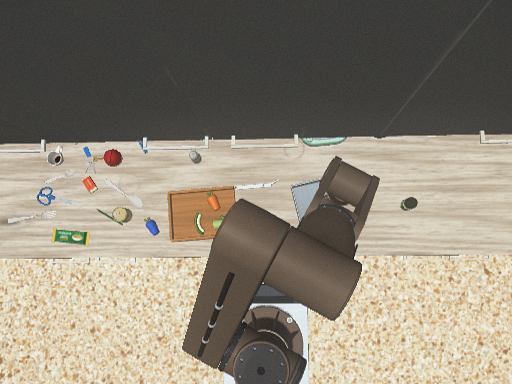

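```bash
python3 - <<'E'
from h import *
for n,p,yaw in(("w1",[.5218,-.1865,.2987],-1.374),("w2",[.5325,-.2559,.1512],-1.339)):
    k=dict(np.load(n+".npz"));p=np.array(p);x=np.array([np.cos(yaw),np.sin(yaw),0]);y=np.array([np.sin(yaw),-np.cos(yaw),0])
    for dz in(0,.013,.03):
        print(n,dz,[np.round(proj(k,p+[0,0,dz]+s*.0425*x+t*.011*y)).tolist() for s in(1,-1) for t in(1,-1)])
E
```

```text
w1 0 [[319.0, 232.0], [321.0, 202.0], [194.0, 232.0], [192.0, 202.0]]
w1 0.013 [[323.0, 241.0], [326.0, 210.0], [191.0, 242.0], [188.0, 210.0]]
w1 0.03 [[329.0, 256.0], [332.0, 222.0], [185.0, 256.0], [182.0, 222.0]]
w2 0 [[319.0, 232.0], [321.0, 202.0], [195.0, 232.0], [192.0, 202.0]]
w2 0.013 [[323.0, 242.0], [326.0, 210.0], [191.0, 241.0], [188.0, 210.0]]
w2 0.03 [[329.0, 256.0], [332.0, 222.0], [184.0, 256.0], [181.0, 222.0]]
```

Call:
play_rows:
  rows: [0, 0, 0, 0, 0, 0, -1, 0, 0, 0, 0, 0, 0, -1, 0, 0, 0, 0, 0, 0, -1, 0, 0, 0, 0, 0, 0, -1, 0, 0, 0, 0, 0, 0, -1]

```text
clock: 5.55
position: [0.5383, -0.2635, 0.0574]
eef_rot: [3.142, 0.0, -1.349]
force: [-0.2, -0.2, -0.7]
opening: 0.0724
```

Call:
play_rows:
  rows: [0, 0, 0, 0, 0, -0.01, -1, 0, 0, 0, 0, 0, -0.01, -1, 0, 0, 0, 0, 0, 0, -1, 0, 0, 0, 0, 0, 0, -1]

```text
clock: 5.95
position: [0.5379, -0.2633, 0.0367]
eef_rot: [3.141, 0.001, -1.349]
force: [-0.6, 0.8, -0.4]
opening: 0.0853
```

```bash
python3 - <<'E'
from h import *
s=read_state();print(s["clock"],s["position"],s["eef_rot"],s["opening"],s["force"])
k=calibration("wrist");im=read_camera("wrist");cv2.imwrite("pics/w4.png",im[:,:,::-1]);np.savez("w4.npz",**k)
E
```

```text
5.95 [ 0.53785673 -0.26327097  0.03673007] [ 3.14069124e+00  8.38537669e-04 -1.34883961e+00] 0.08526410355686617 [-0.62812134  0.82386887 -0.38370573]
```

View pics/w4.png

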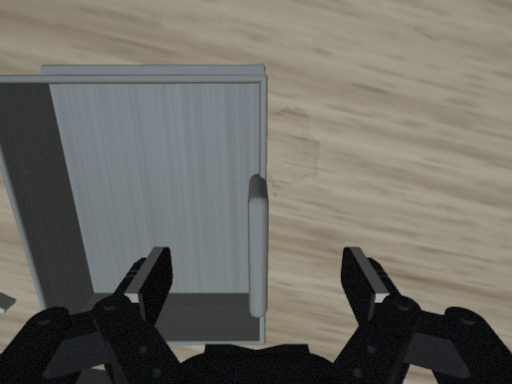

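Call:
play_rows:
  rows: [0, 0, 0, 0, 0, -0.007, 0, 0, 0, 0, 0, 0, -0.005, 1, 0, 0, 0, 0, 0, 0, 1, 0, 0, 0, 0, 0, 0, 1, 0, 0, 0, 0, 0, 0, 1]

```text
clock: 6.5
position: [0.5384, -0.2636, 0.0255]
eef_rot: [-3.141, -0.0, -1.349]
force: [0.7, -0.7, 0.0]
opening: 0.0125
```

Call:
play_rows:
  rows: [0, 0, 0, 0, 0, 0, 1, 0, 0, 0, 0, 0, 0, 1]

```text
clock: 6.7
position: [0.5384, -0.2636, 0.0256]
eef_rot: [-3.141, -0.0, -1.349]
force: [0.1, -0.9, 2.1]
opening: 0.0093
```

```bash
python3 - <<'E'
from h import *
s=read_state();print(s["clock"],s["position"],s["eef_rot"],s["opening"],s["force"])
k=calibration("wrist");im=read_camera("wrist");cv2.imwrite("pics/w5.png",im[:,:,::-1]);np.savez("w5.npz",**k)
E
```

```text
6.7 [ 0.53843864 -0.26360051  0.02562468] [-3.14127798e+00 -2.93893506e-04 -1.34875657e+00] 0.009296214189819315 [ 0.05073643 -0.86444546  2.1462753 ]
```

View pics/w5.png

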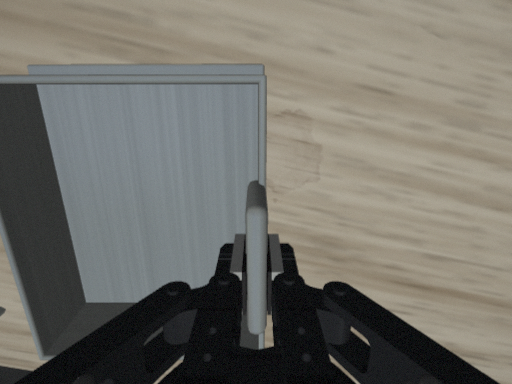

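Call:
play_rows:
  rows: [0, 0, -2.1, -0.004, 0.005, 0, 1, 0, 0, -2.1, -0.004, 0.005, 0, 1, 0, 0, -2.1, -0.004, 0.005, 0, 1, 0, 0, -2.1, -0.003, 0.004, 0, 1, 0, 0, 0, 0, 0, 0, 1]

```text
clock: 7.25
position: [0.523, -0.2441, 0.0256]
eef_rot: [3.141, 0.0, -1.496]
force: [-2.8, 3.5, 6.3]
opening: 0.0092
```

```bash
python3 - <<'E'
from h import *
s=read_state();print(s["clock"],s["position"],s["eef_rot"],s["opening"],s["force"])
k=calibration("wrist");im=read_camera("wrist");cv2.imwrite("pics/w6.png",im[:,:,::-1]);np.savez("w6.npz",**k)
cv2.imwrite("pics/s6.png",read_camera("scene")[:,:,::-1])
im=cv2.imread("pics/s6.png");cv2.imwrite("pics/s6c.png",cv2.resize(im[150:270,160:310],None,fx=5,fy=5,interpolation=cv2.INTER_CUBIC))
E
```

```text
7.25 [ 0.52295691 -0.24411555  0.02562709] [ 3.14138356e+00  2.07622088e-04 -1.49602489e+00] 0.009202635428756406 [-2.75320608  3.47071811  6.25527034]
```

View pics/w6.png

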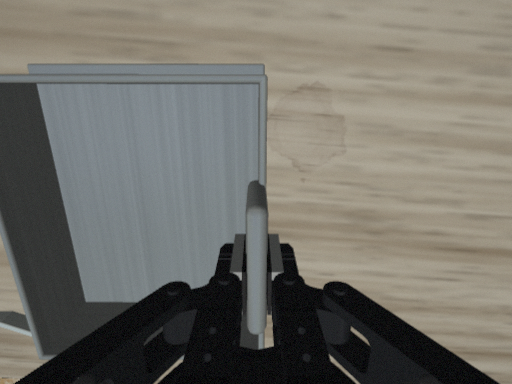

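View pics/s6c.png

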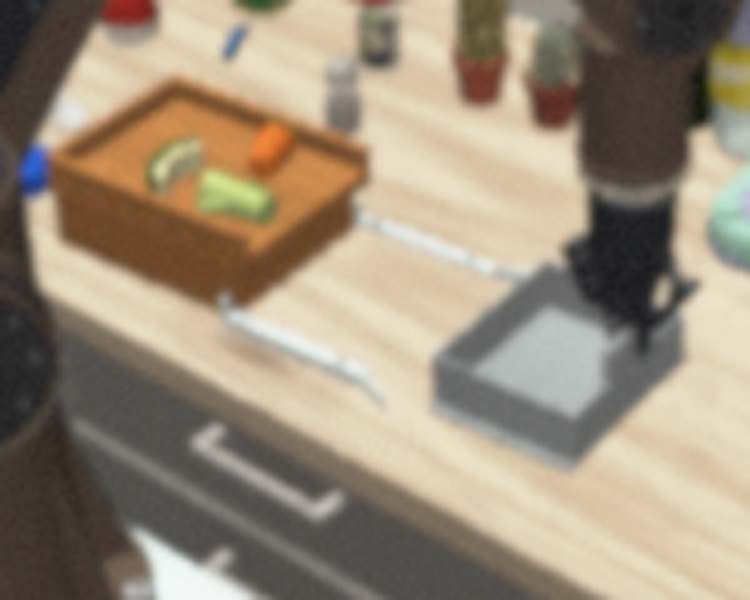

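```bash
python3 - <<'E'
from h import *
k=dict(np.load("w6.npz"))
a=ray(0,k,(265,78),.058);b=ray(0,k,(5,79),.058);print(a,b,np.arctan2(-(b-a)[0],(b-a)[1]))
th=.075;R=np.array([[np.cos(th),-np.sin(th)],[np.sin(th),np.cos(th)]])
# tray origin from corner a (local .089,-.075)
th2=.075
o=a[:2]-R@[.089,-.075];print(o,R.T@(o-[.4975,.1045]))
# tab end top corners z .092
print(R.T@(ray(0,k,(256,200),.092)[:2]-[.4975,.1045]))
for y in(-.123,):print(R@[0,y]+[.4975,.1045])
E
```

```text
[ 0.60989442 -0.2414372   0.058     ] [ 0.60023788 -0.1187749   0.058     ] 0.07856257879638326
[ 0.51552489 -0.17331678] [-0.00284251 -0.27838639]
[ 0.03755716 -0.34915197]
[ 0.50671635 -0.01815422]
```

Call:
play_rows:
  rows: [0, 0, 0, -0.001, 0.013, 0, 1, 0, 0, 0, -0.001, 0.013, 0, 1, 0, 0, 0, -0.001, 0.013, 0, 1, 0, 0, 0, -0.001, 0.013, 0, 1, 0, 0, 0, -0.001, 0.013, 0, 1]

```text
clock: 7.85
position: [0.5185, -0.1784, 0.0256]
eef_rot: [-3.141, -0.0, -1.495]
force: [0.8, -5.2, 4.5]
opening: 0.0096
```

Call:
play_rows:
  rows: [0, 0, 0, -0.001, 0.013, 0, 1, 0, 0, 0, -0.001, 0.013, 0, 1, 0, 0, 0, -0.001, 0.013, 0, 1, 0, 0, 0, -0.001, 0.013, 0, 1, 0, 0, 0, -0.001, 0.013, 0, 1]

```text
clock: 8.35
position: [0.5133, -0.1133, 0.0256]
eef_rot: [-3.141, -0.0, -1.494]
force: [0.2, -5.5, 4.8]
opening: 0.0091
```

Call:
play_rows:
  rows: [0, 0, 0, -0.001, 0.013, 0, 1, 0, 0, 0, -0.001, 0.013, 0, 1, 0, 0, 0, -0.001, 0.013, 0, 1, 0, 0, 0, -0.001, 0.013, 0, 1, 0, 0, 0, -0.001, 0.013, 0, 1]

```text
clock: 8.85
position: [0.5081, -0.0483, 0.0256]
eef_rot: [-3.141, -0.0, -1.494]
force: [0.1, -5.7, 5.9]
opening: 0.0091
```

Call:
play_rows:
  rows: [0, 0, 0, -0.0005, 0.007, 0, 1, 0, 0, 0, -0.0005, 0.007, 0, 1, 0, 0, 0, 0, 0.005, 0, 1, 0, 0, 0, 0, 0.004, 0, 1]

```text
clock: 9.25
position: [0.507, -0.0255, 0.0256]
eef_rot: [-3.142, -0.0, -1.494]
force: [-0.1, -6.1, 6.4]
opening: 0.0094
```

Smooth so far; now creep until the force shows contact with the stop.

Call:
play_rows:
  rows: [0, 0, 0, 0, 0.003, 0, 1, 0, 0, 0, 0, 0.002, 0, 1, 0, 0, 0, 0, 0.002, 0, 1]

```text
clock: 9.55
position: [0.507, -0.0187, 0.0256]
eef_rot: [-3.142, -0.0, -1.494]
force: [0.5, -6.0, 7.0]
opening: 0.0093
```

Call:
play_rows:
  rows: [0, 0, 0, 0, 0.002, 0, 1, 0, 0, 0, 0, 0.002, 0, 1]

```text
clock: 9.75
position: [0.5069, -0.0171, 0.0257]
eef_rot: [3.141, -0.003, -1.493]
force: [-6.7, -64.5, 12.6]
opening: 0.0091
```

Call:
play_rows:
  rows: [0, 0, 0, 0, -0.002, 0, 1, 0, 0, 0, 0, 0, 0, 0, 0, 0, 0, 0, 0, 0, -1, 0, 0, 0, 0, 0, 0, -1, 0, 0, 0, 0, 0, 0, -1]

```text
clock: 10.25
position: [0.507, -0.0171, 0.0253]
eef_rot: [3.141, 0.0, -1.495]
force: [0.2, -0.9, -0.3]
opening: 0.0667
```

Call:
play_rows:
  rows: [0, 0, 0, 0, 0, 0.03, -1, 0, 0, 0, 0, 0, 0.04, -1, 0, 0, 0, 0, 0, 0.04, -1, 0, 0, 0, 0, 0, 0.04, -1, 0, 0, 0, 0, 0, 0.04, -1]

```text
clock: 10.75
position: [0.5068, -0.0173, 0.2171]
eef_rot: [3.141, 0.0, -1.495]
force: [0.5, -0.9, -0.8]
opening: 0.0853
```

Call:
play_rows:
  rows: [0, 0, 8.2, -0.003, 0.01, 0.008, -1, 0, 0, 8.2, -0.003, 0.022, 0.006, -1, 0, 0, 8.2, -0.003, 0.022, 0.006, -1, 0, 0, 8.2, -0.003, 0.022, 0.006, -1, 0, 0, 8.2, -0.003, 0.022, 0.006, -1]

```text
clock: 11.25
position: [0.4918, 0.0815, 0.2476]
eef_rot: [3.141, 0.0, -0.774]
force: [-0.4, 0.5, -0.3]
opening: 0.0854
```

Call:
play_rows:
  rows: [0, 0, 8.2, -0.003, 0.022, 0.005, -1, 0, 0, 8.2, -0.003, 0.022, 0.005, -1, 0, 0, 8.2, -0.003, 0.022, 0.005, -1, 0, 0, 8.2, -0.003, 0.022, 0.005, -1, 0, 0, 8.2, 0, 0.01, 0, -1]

```text
clock: 11.75
position: [0.4799, 0.1803, 0.2679]
eef_rot: [-3.141, -0.0, -0.057]
force: [0.0, 0.4, -0.1]
opening: 0.0854
```

Call:
play_rows:
  rows: [0, 0, 7.9, 0, 0, 0, -1, 0, 0, 0, 0, 0, 0, -0.5, 0, 0, 0, 0, 0, 0, 0.1]

```text
clock: 12.05
position: [0.48, 0.1785, 0.2673]
eef_rot: [3.141, 0.0, 0.069]
force: [0.6, -0.9, -0.5]
opening: 0.0589
```

```bash
python3 - <<'E'
from h import *
s=read_state();print(s["clock"],s["position"],s["eef_rot"],s["opening"],s["q"])
k=calibration("wrist");im=read_camera("wrist");cv2.imwrite("pics/w7.png",im[:,:,::-1]);np.savez("w7.npz",**k)
for n in ["broccoli_stalk","carrot_top","melon_rind","tray_tab"]:
    print(n,[(np.round(d["at"],3).tolist(),round(d["confidence"],2)) for d in recognise(n,"wrist")])
E
```

```text
12.05 [0.48003826 0.17847028 0.26726069] [3.14149366e+00 3.75621797e-04 6.94098731e-02] 0.05890703212022892 [ 2.96759213e-01  2.10530568e-01  1.80940335e+00 -1.30779525e-05
  1.12204700e+00  2.27354998e-01]
broccoli_stalk [([0.453, 0.155, 0.11], 0.62)]
carrot_top [([0.532, 0.198, 0.115], 0.89), ([0.503, 0.012, 0.007], 0.64)]
melon_rind [([0.449, 0.241, 0.114], 0.86)]
tray_tab [([0.505, 0.009, 0.007], 0.91)]
```

View pics/w7.png

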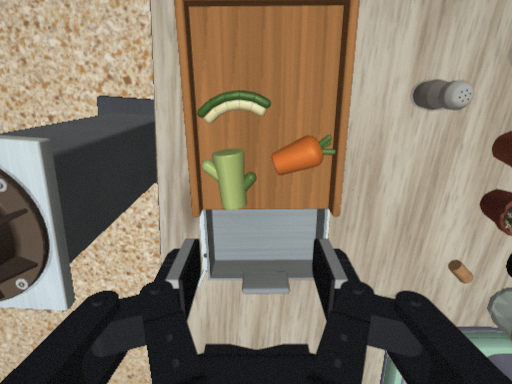

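```bash
python3 - <<'E'
from h import *
k=dict(np.load("w7.npz"))
th=.075;R=np.array([[np.cos(th),-np.sin(th)],[np.sin(th),np.cos(th)]])
S=lambda uv,z:np.round(R.T@(ray(0,k,uv,z)[:2]-[.4975,.1045]),4).tolist()
for n,uv,z in [("mel L",(199,112),.114),("mel R",(271,103),.114),("mel top",(233,91),.114),("mel bot",(205,123),.114),
 ("br top",(232,150),.1),("br bot",(233,208),.1),("br L",(203,165),.1),("br R",(256,182),.1),
 ("ca L",(272,160),.1),("ca R",(336,152),.1),("ca top",(310,136),.1),("ca bot",(285,174),.1),
 ("edgeL",(200,212),.08),("edgeR",(332,212),.08),("tab",(265,280),.092),("tabL",(242,282),.092),("tabR",(288,282),.092),("traycornL",(203,270),.058)]:
    print(n,S(uv,z))
print(k["cam_to_world"][:3,3])
E
```

```text
mel L [-0.0745, 0.1321]
mel R [0.0043, 0.1412]
mel top [-0.0366, 0.1538]
mel bot [-0.0686, 0.1202]
br top [-0.0409, 0.0868]
br bot [-0.042, 0.0122]
br L [-0.0765, 0.0687]
br R [-0.0125, 0.0467]
ca L [0.0069, 0.0744]
ca R [0.083, 0.0837]
ca top [0.051, 0.1029]
ca bot [0.0229, 0.0568]
edgeL [-0.0884, -0.0018]
edgeR [0.0898, -0.0028]
tab [-0.0006, -0.1022]
tabL [-0.0334, -0.1054]
tabR [0.0322, -0.1057]
traycornL [-0.0948, -0.1083]
[0.473828   0.26244989 0.44978133]
```

Call:
play_rows:
  rows: [0, 0, 0.3, 0.016, 0.03, -0.02, 0.41, 0, 0, 0, 0.016, 0.03, -0.02, 0.41, 0, 0, 0, 0.015, 0.029, -0.03, 0.41, 0, 0, 0, 0, 0, -0.04, 0.41, 0, 0, 0, 0, 0, -0.04, 0.41]

```text
clock: 12.8
position: [0.5277, 0.2683, 0.116]
eef_rot: [-3.141, -0.001, 0.079]
force: [-0.7, 0.2, -0.6]
opening: 0.0253
```

Call:
play_rows:
  rows: [0, 0, 0, 0, 0, -0.03, 0.41, 0, 0, 0, 0, 0, -0.022, 0.41, 0, 0, 0, 0, 0, 0, 0.41]

```text
clock: 13.1
position: [0.5254, 0.2665, 0.0626]
eef_rot: [3.14, 0.005, 0.078]
force: [-0.1, -0.1, 0.3]
opening: 0.0254
```

```bash
python3 - <<'E'
from h import *
s=read_state();print(s["clock"],s["position"],s["eef_rot"],s["opening"],s["force"])
k=calibration("wrist");im=read_camera("wrist");cv2.imwrite("pics/w8.png",im[:,:,::-1]);np.savez("w8.npz",**k)
E
```

```text
13.1 [0.52536182 0.26647244 0.06256535] [3.13992008 0.00473438 0.07766297] 0.025429581886594606 [-0.13176178 -0.12603779  0.29817581]
```

View pics/w8.png

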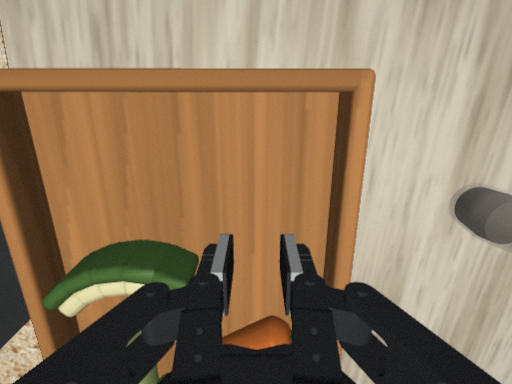

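Call:
play_rows:
  rows: [0, 0, 0, 0.001, 0, -0.006, 0.41, 0, 0, 0, 0, 0, -0.004, 0.41, 0, 0, 0, 0, 0, -0.002, 0.41]

```text
clock: 13.45
position: [0.5288, 0.2676, 0.054]
eef_rot: [-3.141, -0.001, 0.079]
force: [-0.1, -0.1, -0.4]
opening: 0.0253
```

```bash
python3 - <<'E'
from h import *
s=read_state();print(s["clock"],s["position"],s["eef_rot"],s["opening"],s["force"])
k=calibration("wrist");im=read_camera("wrist");cv2.imwrite("pics/w9.png",im[:,:,::-1]);np.savez("w9.npz",**k)
im=read_camera("scene")[:,:,::-1]
cv2.imwrite("pics/s9.png",cv2.resize(im[130:250,160:310],None,fx=5,fy=5,interpolation=cv2.INTER_CUBIC))
E
```

```text
13.45 [0.52876229 0.26764688 0.05396203] [-3.14121257e+00 -1.13889103e-03  7.86631472e-02] 0.025296324503878698 [-0.13918345 -0.05724041 -0.3903057 ]
```

View pics/s9.png

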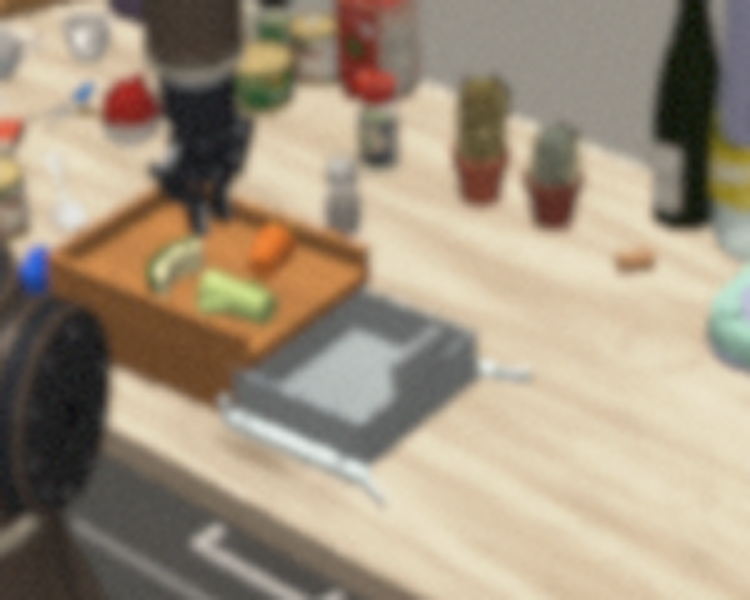

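View pics/w9.png

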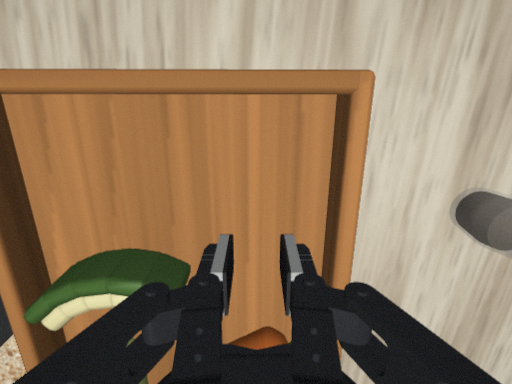

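Call:
play_rows:
  rows: [0, 0, 0, -0.001, -0.01, -0.003, 0.41, 0, 0, 0, 0, -0.01, 0, 0.41, 0, 0, 0, 0.001, -0.01, 0, 0.41, 0, 0, 0, 0.001, -0.01, 0, 0.41, 0, 0, 0, 0.001, -0.01, 0, 0.41]

```text
clock: 14.05
position: [0.5305, 0.2164, 0.0505]
eef_rot: [-3.142, -0.0, 0.078]
force: [-0.3, -0.9, -0.1]
opening: 0.025
```

Call:
play_rows:
  rows: [0, 0, 0, 0.001, -0.01, 0, 0.41, 0, 0, 0, 0.001, -0.01, 0, 0.41, 0, 0, 0, 0, -0.01, 0, 0.41, 0, 0, 0, 0.001, -0.01, 0, 0.41, 0, 0, 0, 0.001, -0.01, 0, 0.41]

```text
clock: 14.55
position: [0.5343, 0.1667, 0.0504]
eef_rot: [-3.142, -0.0, 0.079]
force: [1.0, 0.2, 0.5]
opening: 0.0252
```

```bash
python3 - <<'E'
from h import *
s=read_state();print(s["clock"],s["position"],s["eef_rot"],s["opening"],s["force"])
im=read_camera("wrist");cv2.imwrite("pics/w10.png",im[:,:,::-1])
im=read_camera("scene")[:,:,::-1]
cv2.imwrite("pics/s10.png",cv2.resize(im[150:240,180:280],None,fx=6,fy=6,interpolation=cv2.INTER_CUBIC))
E
```

```text
14.55 [0.53433358 0.16671124 0.05041929] [-3.14157748e+00 -2.81239442e-05  7.89226697e-02] 0.025172053015693537 [1.02602737 0.1923945  0.45623465]
```

View pics/s10.png

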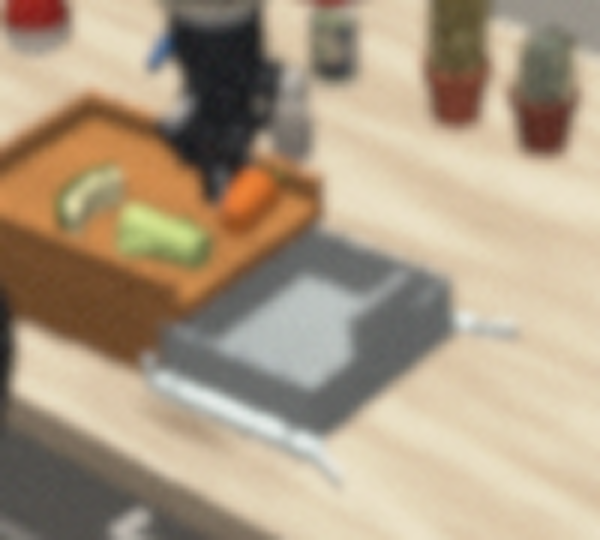

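View pics/w10.png

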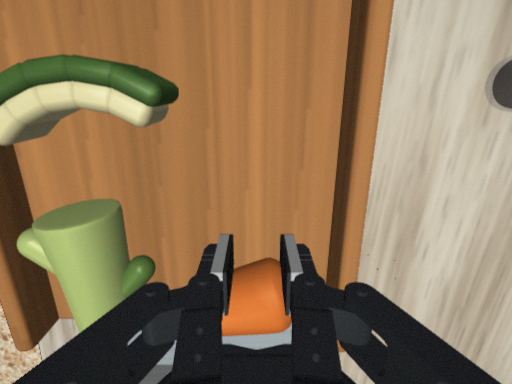

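Call:
play_rows:
  rows: [0, 0, 0, 0.001, -0.01, 0, 0.41, 0, 0, 0, 0.001, -0.01, 0, 0.41, 0, 0, 0, 0, -0.01, 0, 0.41, 0, 0, 0, 0.001, -0.01, 0, 0.41, 0, 0, 0, 0.001, -0.01, 0, 0.41]

```text
clock: 15.15
position: [0.5383, 0.1166, 0.0504]
eef_rot: [3.142, 0.0, 0.079]
force: [-0.3, 0.3, -1.2]
opening: 0.0249
```

Call:
play_rows:
  rows: [0, 0, 0, 0, -0.01, 0, 0.41, 0, 0, 0, 0.001, -0.01, 0, 0.41, 0, 0, 0, 0, -0.01, 0, 0.41, 0, 0, 0, 0, 0, 0, 0.41]

```text
clock: 15.55
position: [0.5393, 0.0863, 0.0504]
eef_rot: [3.141, 0.0, 0.078]
force: [-0.7, 0.5, 0.0]
opening: 0.0251
```

```bash
python3 - <<'E'
from h import *
s=read_state();print(s["clock"],s["position"],s["eef_rot"],s["opening"],s["force"])
im=read_camera("wrist");cv2.imwrite("pics/w11.png",im[:,:,::-1])
im=read_camera("scene")[:,:,::-1]
cv2.imwrite("pics/s11.png",cv2.resize(im[150:240,180:280],None,fx=6,fy=6,interpolation=cv2.INTER_CUBIC))
E
```

```text
15.55 [0.53926457 0.08625345 0.05040098] [3.14148100e+00 1.40663494e-04 7.77747383e-02] 0.025139136366276932 [-0.73889853  0.45161742  0.03190453]
```

View pics/s11.png

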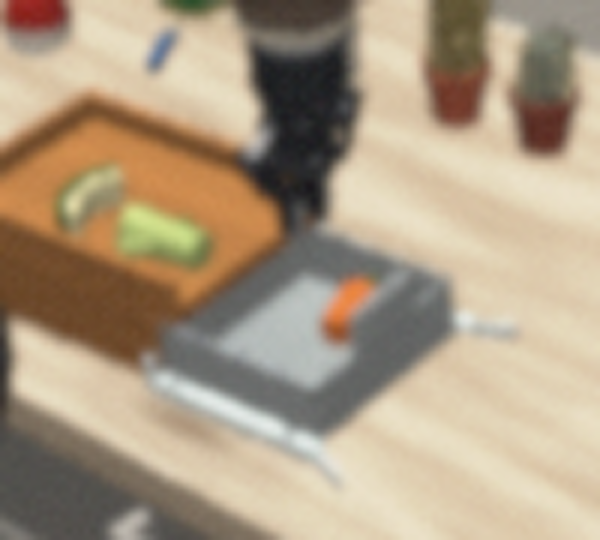

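View pics/w11.png

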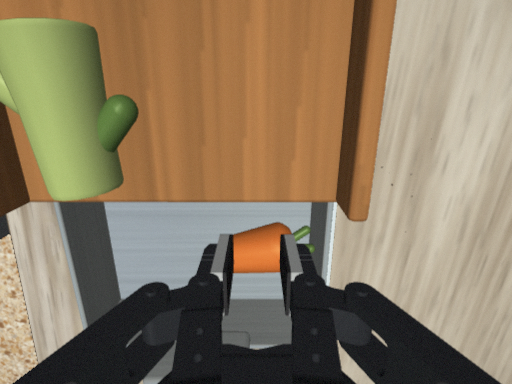

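Call:
play_rows:
  rows: [0, 0, 0, 0, 0, 0.035, 0.41, 0, 0, 0, 0, 0.01, 0.045, 0.3, 0, 0, 0, -0.018, 0.042, 0.01, 0.3, 0, 0, 0, -0.018, 0.042, 0, 0.3, 0, 0, 0, -0.019, 0.042, 0, 0.3]

```text
clock: 16.15
position: [0.4839, 0.2253, 0.1412]
eef_rot: [-3.141, -0.002, 0.078]
force: [0.2, 0.7, -0.3]
opening: 0.0298
```

Call:
play_rows:
  rows: [0, 0, 0, -0.019, 0.042, 0, 0.3, 0, 0, 0, -0.019, 0.037, 0, 0.3, 0, 0, 0, 0, 0, -0.02, 0.3, 0, 0, 0, 0, 0, 0, 0.3]

```text
clock: 16.55
position: [0.4442, 0.3032, 0.1189]
eef_rot: [3.14, 0.002, 0.082]
force: [-0.6, -0.4, -0.2]
opening: 0.0299
```

```bash
python3 - <<'E'
from h import *
s=read_state();print(s["clock"],s["position"],s["eef_rot"],s["opening"],s["force"])
im=read_camera("wrist");cv2.imwrite("pics/w12.png",im[:,:,::-1])
E
```

```text
16.55 [0.44424836 0.30324418 0.1188678 ] [3.14040863e+00 2.46932579e-03 8.18140066e-02] 0.02993250025567158 [-0.57431701 -0.43078708 -0.23927529]
```

View pics/w12.png

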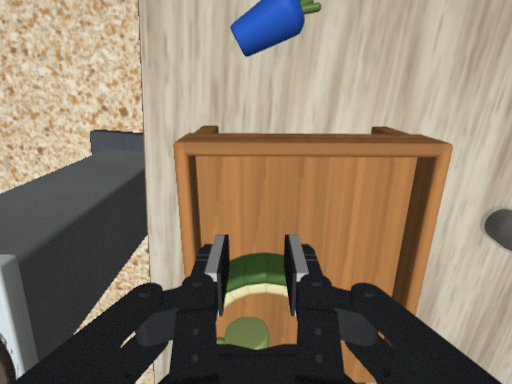

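Call:
play_rows:
  rows: [0, 0, 0, 0.001, 0, -0.03, 0.3, 0, 0, 0, 0, 0, -0.025, 0.3, 0, 0, 0, 0, 0, -0.012, 0.3, 0, 0, 0, 0, 0, -0.002, 0.3]

```text
clock: 17.0
position: [0.447, 0.3016, 0.0507]
eef_rot: [3.141, 0.002, 0.078]
force: [0.0, -0.3, -0.0]
opening: 0.03
```

```bash
python3 - <<'E'
from h import *
s=read_state();print(s["clock"],s["position"],s["eef_rot"],s["opening"],s["force"])
im=read_camera("wrist");cv2.imwrite("pics/w13.png",im[:,:,::-1])
E
```

```text
17.0 [0.44701683 0.30159778 0.05069374] [3.14069441e+00 1.78698049e-03 7.78308170e-02] 0.029999915438019175 [ 0.01903945 -0.2568152  -0.02633735]
```

View pics/w13.png

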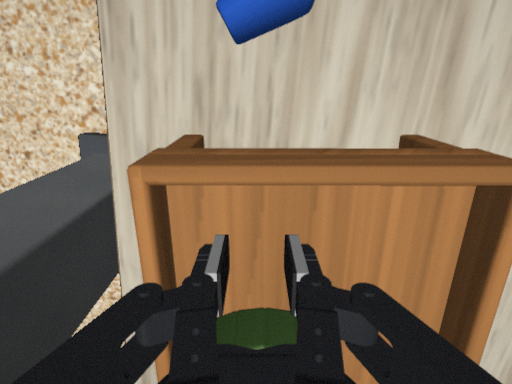

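Call:
play_rows:
  rows: [0, 0, 0, 0.001, -0.01, -0.001, 0.3, 0, 0, 0, 0.001, -0.01, 0, 0.3, 0, 0, 0, 0.001, -0.01, 0, 0.3, 0, 0, 0, 0, -0.01, 0, 0.3, 0, 0, 0, 0.001, -0.01, 0, 0.3]

```text
clock: 17.55
position: [0.4514, 0.2515, 0.0508]
eef_rot: [-3.141, -0.0, 0.078]
force: [0.3, 0.6, -0.0]
opening: 0.0299
```

Call:
play_rows:
  rows: [0, 0, 0, 0.001, -0.01, 0, 0.3, 0, 0, 0, 0.001, -0.01, 0, 0.3, 0, 0, 0, 0, -0.01, 0, 0.3, 0, 0, 0, 0.001, -0.01, 0, 0.3, 0, 0, 0, 0.001, -0.01, 0, 0.3]

```text
clock: 18.05
position: [0.4553, 0.2017, 0.0504]
eef_rot: [3.142, 0.0, 0.079]
force: [0.0, 1.2, -0.1]
opening: 0.0296
```

```bash
python3 - <<'E'
from h import *
s=read_state();print(s["clock"],s["position"],s["eef_rot"],s["opening"],s["force"])
im=read_camera("wrist");cv2.imwrite("pics/w14.png",im[:,:,::-1])
im=read_camera("scene")[:,:,::-1]
cv2.imwrite("pics/s14.png",cv2.resize(im[150:240,180:280],None,fx=6,fy=6,interpolation=cv2.INTER_CUBIC))
E
```

```text
18.05 [0.45528445 0.20168694 0.05038307] [3.14158724e+00 8.39795333e-05 7.88867200e-02] 0.029640746931579285 [ 0.01137459  1.20404662 -0.08679734]
```

View pics/s14.png

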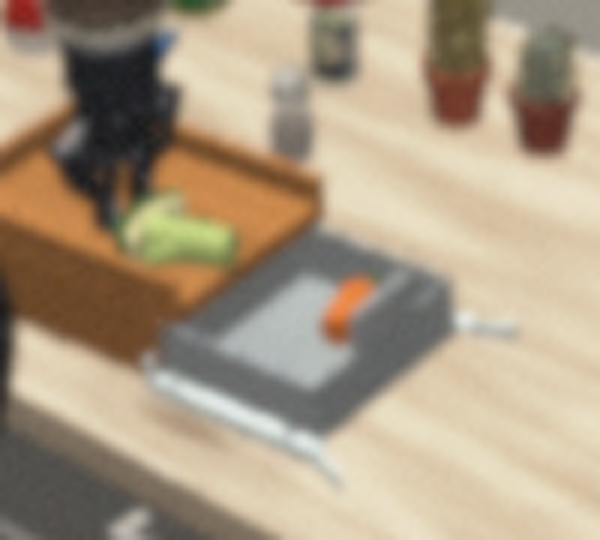

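View pics/w14.png

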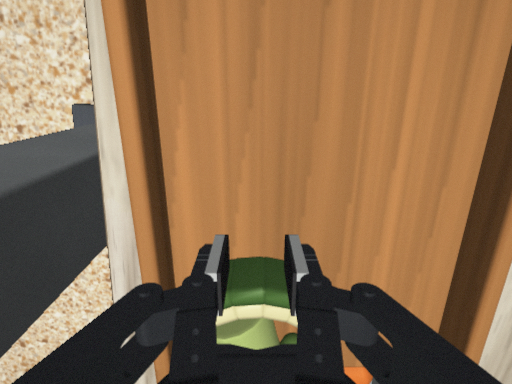

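Both are moving together toward the edge; continue.

Call:
play_rows:
  rows: [0, 0, 0, 0.001, -0.01, 0, 0.3, 0, 0, 0, 0.001, -0.01, 0, 0.3, 0, 0, 0, 0, -0.01, 0, 0.3, 0, 0, 0, 0.001, -0.01, 0, 0.3, 0, 0, 0, 0.001, -0.01, 0, 0.3]

```text
clock: 18.65
position: [0.4593, 0.1516, 0.0504]
eef_rot: [3.142, 0.0, 0.079]
force: [0.1, 1.1, -0.7]
opening: 0.0298
```

Call:
play_rows:
  rows: [0, 0, 0, 0.001, -0.01, 0, 0.3, 0, 0, 0, 0, -0.01, 0, 0.3, 0, 0, 0, 0.001, -0.01, 0, 0.3]

```text
clock: 18.95
position: [0.4612, 0.1216, 0.0504]
eef_rot: [3.142, 0.0, 0.079]
force: [0.8, -0.3, 0.7]
opening: 0.0299
```

```bash
python3 - <<'E'
from h import *
s=read_state();print(s["clock"],s["position"],s["eef_rot"],s["opening"],s["force"])
im=read_camera("wrist");cv2.imwrite("pics/w15.png",im[:,:,::-1])
im=read_camera("scene")[:,:,::-1]
cv2.imwrite("pics/s15.png",cv2.resize(im[150:240,180:280],None,fx=6,fy=6,interpolation=cv2.INTER_CUBIC))
E
```

```text
18.95 [0.46121069 0.12160928 0.05040173] [3.14157039e+00 1.03275408e-04 7.87887010e-02] 0.02990504618182684 [ 0.75414908 -0.27094536  0.710538  ]
```

View pics/s15.png

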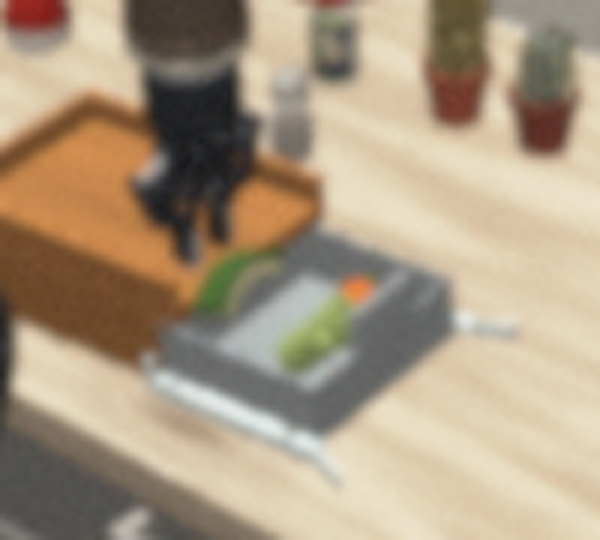

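View pics/w15.png

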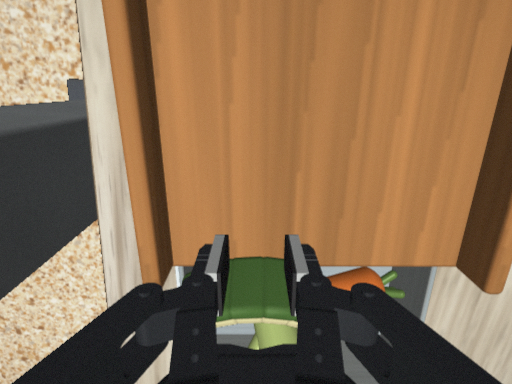

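Call:
play_rows:
  rows: [0, 0, 0, 0.001, -0.01, 0, 0.3, 0, 0, 0, 0.001, -0.01, 0, 0.3, 0, 0, 0, 0.001, -0.01, 0, 0.3, 0, 0, 0, 0, -0.005, 0, 0.3, 0, 0, 0, 0, 0, 0, 0.3]

```text
clock: 19.55
position: [0.4642, 0.0867, 0.0504]
eef_rot: [3.142, 0.0, 0.078]
force: [-0.8, -0.3, -0.1]
opening: 0.0299
```

Call:
play_rows:
  rows: [0, 0, 0, 0, 0, 0.04, 0.3, 0, 0, 0, 0, 0.01, 0.045, 0.3, 0, 0, 0, 0, 0.035, 0.03, 0.3, 0, 0, 0, 0, 0.04, 0.03, 0.3, 0, 0, 0, 0, 0.04, 0.03, 0.3]

```text
clock: 20.05
position: [0.4639, 0.2139, 0.2271]
eef_rot: [-3.141, -0.001, 0.078]
force: [0.8, -0.4, -0.4]
opening: 0.0299
```

Call:
play_rows:
  rows: [0, 0, 0, 0, 0.03, 0, 0.3, 0, 0, 0, 0, 0, 0, 0.3, 0, 0, 0, 0, 0, 0, 0.3]

```text
clock: 20.35
position: [0.4637, 0.243, 0.2252]
eef_rot: [3.141, 0.0, 0.081]
force: [-0.0, -0.2, 0.5]
opening: 0.0298
```

```bash
python3 - <<'E'
from h import *
s=read_state();print(s["clock"],s["position"],s["eef_rot"],s["opening"],s["force"])
k=calibration("wrist");im=read_camera("wrist");cv2.imwrite("pics/w16.png",im[:,:,::-1]);np.savez("w16.npz",**k)
for n in ["broccoli_stalk","carrot_top","melon_rind","tray_tab"]:
    print(n,[(np.round(d["at"],3).tolist(),round(d["confidence"],2)) for d in recognise(n,"wrist")])
im=read_camera("scene")[:,:,::-1]
cv2.imwrite("pics/s16.png",cv2.resize(im[150:240,180:280],None,fx=6,fy=6,interpolation=cv2.INTER_CUBIC))
E
```

```text
20.35 [0.46372086 0.24298708 0.22517764] [3.14130812e+00 4.45941526e-04 8.06638139e-02] 0.029787140294148185 [-0.01458555 -0.22509333  0.51209719]
broccoli_stalk [([0.478, 0.054, 0.066], 0.92), ([0.488, 0.258, 0.078], 0.64)]
carrot_top [([0.521, 0.053, 0.038], 0.69), ([0.432, 0.412, 0.024], 0.65)]
melon_rind []
tray_tab [([0.496, -0.013, 0.029], 0.91)]
```

View pics/s16.png

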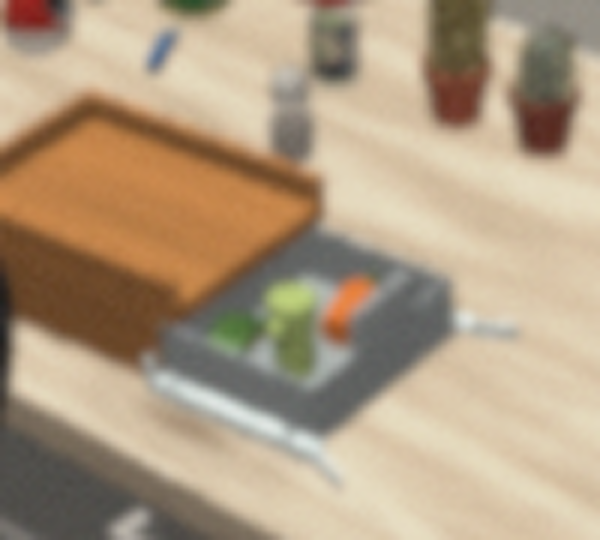

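View pics/w16.png

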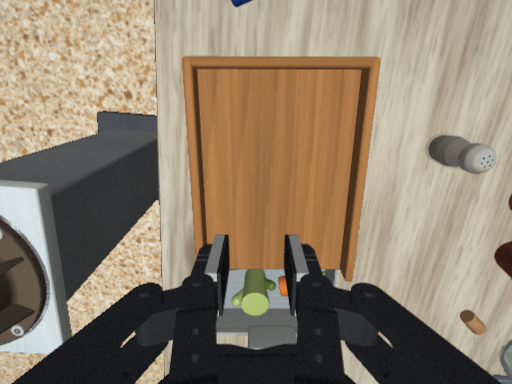

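Call:
play_rows:
  rows: [0, 0, 0, 0.008, -0.04, 0.01, 0.3, 0, 0, 0, 0.008, -0.045, 0.01, 0.3, 0, 0, 0, 0.008, -0.045, 0.01, 0.3, 0, 0, 0, 0.006, -0.04, 0.01, 0.3, 0, 0, 0, 0, -0.03, 0, 0.3]

```text
clock: 21.15
position: [0.4953, 0.0397, 0.2666]
eef_rot: [3.141, -0.002, 0.077]
force: [0.7, 1.1, 0.3]
opening: 0.0299
```

Call:
play_rows:
  rows: [0, 0, 0, 0, -0.03, 0, 0.3, 0, 0, 0, 0, 0, 0, 0.3, 0, 0, 0, 0, 0, 0, 0.3]

```text
clock: 21.45
position: [0.4942, 0.0117, 0.2654]
eef_rot: [-3.141, 0.0, 0.076]
force: [0.5, 0.5, 0.2]
opening: 0.03
```

```bash
python3 - <<'E'
from h import *
s=read_state();print(s["clock"],s["position"],s["eef_rot"])
k=calibration("wrist");im=read_camera("wrist");cv2.imwrite("pics/w17.png",im[:,:,::-1]);np.savez("w17.npz",**k)
th=.075;R=np.array([[np.cos(th),-np.sin(th)],[np.sin(th),np.cos(th)]])
for n in ["broccoli_stalk","carrot_top","melon_rind","tray_tab"]:
    print(n,[(np.round(d["at"],3).tolist(),np.round(R.T@(np.array(d["at"][:2])-[.4975,.1045])+[0,.053],3).tolist(),round(d["confidence"],2)) for d in recognise(n,"wrist")])
for c in ["scene","top"]:
  read_camera(c)
  for n in ["salt","spice_jar","tin","melon_rind"]:
    print(c,n,[(np.round(d["at"],3).tolist(),round(d["confidence"],2)) for d in recognise(n,c)])
E
```

```text
21.45 [0.49415894 0.01165833 0.26536969] [-3.14141621e+00  5.66449337e-05  7.64276839e-02]
broccoli_stalk [([0.48, 0.046, 0.076], [-0.022, -0.004], 0.79), ([0.493, 0.14, 0.077], [-0.002, 0.089], 0.55)]
carrot_top []
melon_rind [([0.452, 0.09, 0.032], [-0.046, 0.042], 0.6)]
tray_tab [([0.512, 0.023, 0.004], [0.008, -0.03], 0.72)]
scene salt [([0.699, 0.259, 0.053], 0.64)]
scene spice_jar [([0.502, -0.551, 0.066], 0.71)]
scene tin [([0.486, 0.537, 0.054], 0.6)]
scene melon_rind [([0.461, 0.086, 0.038], 0.45)]
top salt [([0.708, 0.262, 0.076], 0.55), ([0.439, 0.034, 0.009], 0.43)]
top spice_jar [([0.518, -0.534, 0.097], 0.63)]
top tin [([0.495, 0.549, 0.069], 0.49)]
top melon_rind [([0.449, 0.086, 0.029], 0.5)]
```

View pics/w17.png

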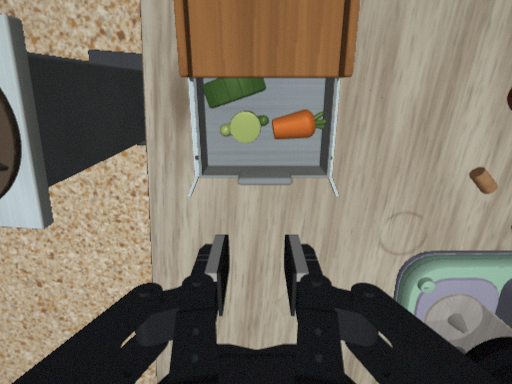

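```bash
python3 - <<'E'
from h import *
k=dict(np.load("w17.npz"));th=.075;R=np.array([[np.cos(th),-np.sin(th)],[np.sin(th),np.cos(th)]])
S=lambda uv,z:np.round(R.T@(ray(0,k,uv,z)[:2]-[.4975,.1045]),4).tolist()
for uv,z in(((238,183),.092),((292,183),.092),((200,177),.058),((329,176),.058),((180,76),.08),((353,76),.08)):print(uv,S(uv,z))
im=cv2.imread("pics/w17.png");cv2.imwrite("pics/w17c.png",cv2.resize(im[60:210,170:370],None,fx=4,fy=4,interpolation=cv2.INTER_CUBIC))
E
```

```text
(238, 183) [-0.0334, -0.124]
(292, 183) [0.0344, -0.1239]
(200, 177) [-0.0873, -0.1265]
(329, 176) [0.0889, -0.1248]
(180, 76) [-0.0988, 0.0021]
(353, 76) [0.1012, 0.0024]
```

View pics/w17c.png

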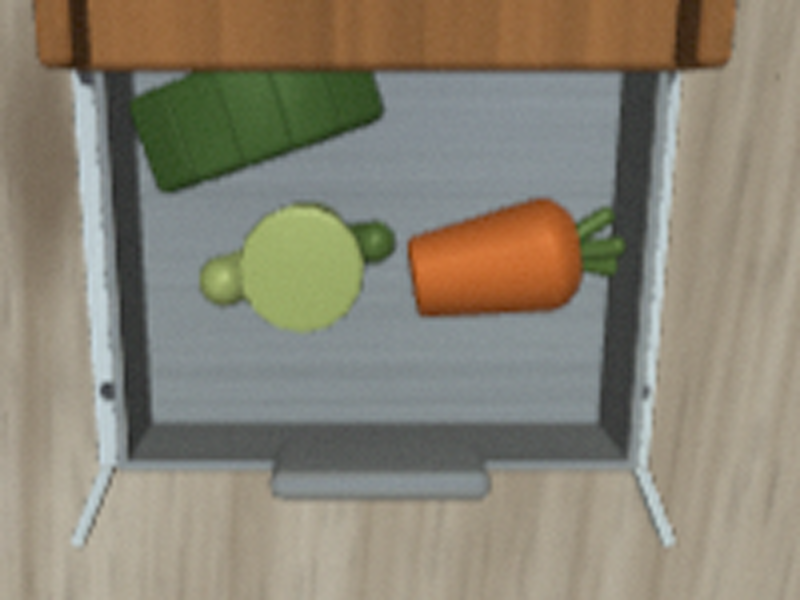

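```bash
python3 -c "
from rig import *
print(finish_job())"
```

```text
the job is handed in; nothing more can be done
None
```

The tray is home in its rails and all three offcuts are in it. I handed the job in at about 22 s of the 72 s allowed; no verdict was reported.

**What I did:** I pinched the tray by its tab, straightened it and slid it in until it hit the stop (about 64 N at the wrist), then let go. I pushed the carrot end off the board on its own, then pushed the melon rind and broccoli stalk off together. Nothing was picked up, and the blue look-alike of the carrot was left alone.

**Last checks:**
- **Offcuts:** the final wrist picture shows all three inside the tray walls. The broccoli stands upright, and the melon lies partly under the board's edge.
- **Tray:** the end rim measured at y of about -125 to -127 mm, against -128 mm when fully home, which is within the allowed band.
- **Bystanders:** the recognised positions of the salt, spice jar and tin match the first pictures to within a few mm. At the start the spice jar was recognised only in the top camera, so the scene camera gives no comparison for it.
- **Robot:** the gripper was well clear of everything.

**What failed or disagreed:**
- **First grasp:** it closed on nothing (opening 0). The pictures showed the fingertips about 35 to 40 mm higher than the reported tool height, so I lowered the tool and the second grasp held. I used the same offset for the pushes.
- **Camera positions:** the top and wrist cameras disagreed by about 4 to 6 mm in x, and I went with the wrist camera.
- **Recognition:** the networks gave a few wrong results, such as the blue look-alike as the carrot and tray tab heights that were too low. I checked these against the pictures.

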